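# Let a reel of wire down the feed rack and ease it into the cradle

### The arm

A 7-joint arm with a two-finger parallel gripper is mounted at the origin on the work surface. World frame = base frame: x ahead of the robot, y to its left, z up, the work surface at z = 0. Lengths are in m, angles in degrees, forces in N, time in s.
With the tool pointing down it reaches from about 0.35 to 0.9 m from the base axis. Payload 7.2 kg.
Tool frame: the origin (TCP) lies between the finger pads, 19 mm behind the fingertips; this is the grasp point; z points along the fingers, y is the line along which they close (so a half turn about z gives the same grasp; the last joint's range is limited). The gripper opens to 85 mm and grips with 20 to 120 N. Pads are 22 mm wide; open, the fingers measure 114 mm over their backs; the gripper's body (76 mm by 85 mm) begins 54 mm behind the grasp point. The pads swing forward as they close: fully open they stand 13 mm farther back than shut.
Start: joints at [69.832, 23.554, -0.728, 91.456, 0.321, 64.991, -4.71], TCP at [0.175, -0.6, 0.25] pointing down, gripper open.
Joint ranges: [-169.25, 169.25], [-16.82, 113.86], [-84.01, 82.57], [7.8, 145.47], [-59.2, 239.2], [7.22, 106.19], [-163.78, 163.78]. Speed limits (degrees/s): [136.94, 136.94, 172.46, 172.46, 180, 180, 180].

### API

Orientations are given as a 3x3 rotation matrix whose columns are the frame's x, y, z axes.
In Python, from plant import arm gives the robot as it stands. The module is installed in compiled form; this text tells all that it offers.
- The arm moves only by the shell command python3 -m pendant 'ROWS'. ROWS is JSON, a list of rows, each a list of 3 entries, a list of its own where there are three numbers: the shift along the world's x, y, z normalised to -1 to 1, where 1 is 0.1 m, then the turn about the world's z normalised to -1 to 1, where 1 is 60 degrees, then the opening, from 0 (shut) to 1 (fully open). A call has exactly 5 rows; each row shifts and turns the commanded pose from where the row before left it; what a row does not reach is not made up. A row lasts 1/10 s, in which the tool goes at most 50 mm and 8.59 degrees, less where a joint would pass 70% of its speed; a pose out of reach is approached as far as the arm can. A call with a number of a shift or a turn outside -1 to 1 is refused whole. A call with a gripper value outside its range is refused whole. The fingers move at their own pace and stop on an object; the grip force is fixed at half the most. Time passes only in rows, so rows that do not move let the fingers close, or fill a call up. It gives the time, the measured TCP pose, the force, the opening and the grip force at its end, in the units of the state.
- arm.read_state(): the state, without advancing time (a new reading comes with each control period).
- arm.get_image(name): name is "side" or "top" or "wrist"; returns a dict with "img" (480x640x3 uint8, red, green, blue), "fx", "fy", "cx", "cy" (pixels), "eye" and "attitude" of the camera in the world. Camera axes: x right, y down, z forward; pixel columns grow to the right and rows downward; lengths in m; the calibration is good to about 2 mm. A picture is of the moment at which its call begins. There is no depth.
- arm.close_job(): hands the job in; it is judged then, once.
Trained networks look in a picture, given as the dict that the camera call returned (one of the last four; its "shot" number tells which), for a name from the list of things; names that differ only in an ending like _2 or _b are one class to them, and where a whole thing is asked for, a point or a joint stands for the part that bears it (a point fixed in the world has none). Each returns a list of dicts, best first, with "score" (0 to 1); they miss things now and then, are a little off and sometimes report something else, mostly with a low value. They report only what shows in the picture. A call takes as long as a camera call.
- arm.spot_in(label, picture): "extent" ([centre column, centre row, width, height] in pixels, round what is visible of it).
- arm.spot_point(label, picture): "position" ([column, row] in pixels: a listed point, or the origin of a listed thing).
The state is a dict: "time": time; "joint_positions": joint angles; "qd": joint speeds; "effort": joint torques, N m; "tool_pos": TCP position; "tcp_rot": TCP orientation; "wrist_force": force on the tool from outside, world axes, zero at the start; "ft_torque": the same for the moment, N m; "gripper_width": finger opening in m; "gripper_force": force on a finger pad.
Only numpy, scipy, OpenCV 4.12 (cv2) and the standard library are available. Lean on these libraries where they do the work, as an engineer would, in place of code of your own. Each camera call takes 0.05 s, during which the arm holds its last target. There are 200 camera calls.

### The job

Press the thumb plate of the spring pawl to let the reel of brass wire go, and let it roll down the rails by itself. Catch it softly on the way with closed fingers: travel for half a second or more a few centimetres ahead of it at its own speed, let it come up against your fingers, slow it evenly without stopping it on the slope, and ease it at a crawl into the cradle bent into the low end of the rails, where it must stay at rest by itself with the pawl sprung back up. Do not grip, lift or knock the reel, do not let it run over the rail ends, and leave the other things on the bench alone.

Things in the scene. Friction and masses are not known exactly. Their poses are not given: they have to be found in the camera images.
- rack: Feed rack, fixed: a board 500 x 125 x 15 mm with two round 10 mm steel rails on posts, centres 86 mm apart; the 76 mm lane between them is open from above. Origin on the bench under the rack, +x downhill, z up. The rails fall 0.14 rad along +x into a shallow trough, the cradle, at x = +150 mm. Near the pawl a cross bar lies some 50 mm under the rails.
- cradle (a point): Where the centre of the reel's axle lies when the reel rests in the cradle: rack x = +150, y = 0, 79 mm above the bench; axes as the rack's. The trough is an arc of 60 mm radius. A reel that comes to it faster than about 0.13 m/s climbs over the rails' ends and falls off. At rest the reel's foremost point is 40 mm further downhill.
- rail_end (a point): Middle between the free ends of the rails, at rack x = +174 mm: from the cradle they rise at up to 0.35 rad to these ends, 5 mm above the trough's lowest point. Beyond them there is only the bench, and no stop.
- reel: Reel of brass wire, 0.7 kg (0.6 to 0.85): flanges 80 mm in diameter, 62 mm over their faces, wire to 73 mm; axle tube 24 x 144 mm that rolls on the rails, the reel hanging between them. Origin at its centre, y along the axle. At first it stands against the pawl, 360 mm uphill of the cradle. More than 15 N of knock, push or squeeze by the hand spoils the wire (any grip is too much).
- reel_mid (a point): The reel's centre, same point as its origin. Radius of gyration 25 mm, rolling radius 12 mm, drag growing with speed: let go, it rolls at about 0.06 m/s after 16 mm, 0.10 after 55, 0.14 after 110, 0.17 after 180 and 0.20 at the cradle, some 2.6 s after the start (5 % more or less). It must not come below 0.02 m/s on the slope until 40 mm before the cradle.
- pawl (a joint): Angle of the spring pawl, rad: 0 = up, two noses stand in front of the axle's ends; above 0.25 they clear it; stop at 0.30. A spring brings it back: 1 to 2 N on the plate start it, about 4 N hold it fully down. Keep it down until the reel has gone 32 mm downhill.
- pawl_plate (a point): Middle of the upper face of the pawl's thumb plate, a steel plate 40 mm (along rack x) x 44 mm (along y) that stands out on the rack's -y side, uphill of the reel; press it down. It sinks 36 mm over the whole travel, turning about an axis 120 mm downhill of it.
- file: Flat file with wooden handle, 265 mm long, lying beside the rack. Leave it.
- pliers: Pliers with red handles, 150 mm, lying beside the rack. Leave them.
- hammer: Small hammer, 220 mm. Leave it.
- mandrel: Upright steel ring mandrel on a round foot, 220 mm high. Leave it.
- spare_reel: Another reel of wire, without axle, standing on its flange, 80 mm diameter, 62 mm high. Leave it.
- jar: Clear jar, 68 mm diameter, 75 mm high. Leave it.
- brush: Brush, 200 mm long. Leave it.

How it is judged:
By the outcome, as a careful person would: the job done as asked, in the order asked, and still so for the second after the job is handed in, with the robot touching nothing.
It also fails if it takes over 35 s, if anything falls off the work surface, if the arm or the gripper's body presses on something with over 40 N, if the wrist force passes 120 N, or if a joint passes its speed limit or range.

## Working session

There is one attempt and no reset: what is moved stays moved. The work goes in short steps, Python scripts to look and compute and a shell command to move; the robot and the scene stay as the last step left them, time stands still between calls to the robot, and variables do not carry over. Pictures are saved under pics/ and viewed, at most 10 in all, crops included, and the job is handed in when it is done.

```bash
mkdir -p pics; cat > h.py <<'E'
import numpy as np, cv2
from plant import arm
def ray(p,uv):
    R=np.array(p["attitude"]);d=R@np.array([(uv[0]-p["cx"])/p["fx"],(uv[1]-p["cy"])/p["fy"],1.]);return np.array(p["eye"]),d/np.linalg.norm(d)
def atz(p,uv,z):
    e,d=ray(p,uv);return e+d*(z-e[2])/d[2]
def tri(pts):
    A=0;b=0
    for p,uv in pts:
        e,d=ray(p,uv);M=np.eye(3)-np.outer(d,d);A=A+M;b=b+M@e
    x=np.linalg.solve(A,b);return x,[float(np.linalg.norm((np.eye(3)-np.outer(d,d))@(x-e))) for e,d in [ray(p,uv) for p,uv in pts]]
def save(p,n): cv2.imwrite(f"pics/{n}.png",p["img"][:,:,::-1])
E
python3 - <<'E'
from h import *
np.set_printoptions(precision=4,suppress=True)
P={n:arm.get_image(n) for n in("top","side")}
for n in P: save(P[n],n+"0"); print(n,P[n]["eye"],P[n]["fx"])
for l in("cradle","rail_end","reel_mid","pawl_plate","rack"):
    q={}
    for n in P:
        r=arm.spot_point(l,P[n]); print(l,n,[(np.round(a["position"],1).tolist(),round(a["score"],2)) for a in r[:2]])
        if r:q[n]=r[0]["position"]
    if len(q)==2: print("  tri",*tri([(P[n],q[n]) for n in q]))
s=arm.read_state();print(s["time"],s["tool_pos"],np.array(s["tcp_rot"]),s["gripper_width"])
E
```

```text
top [ 0.2074 -0.0082  1.6118] 568.309817523486
side [0.5422 0.8211 1.051 ] 564.4123551426428
cradle top [([162.5, 308.2], 0.6), ([357.9, 224.8], 0.58)]
cradle side [([282.9, 218.0], 0.98)]
  tri [0.4684 0.2876 0.4868] [0.11797607911939434, 0.11797607911939431]
rail_end top [([366.6, 230.8], 0.88), ([223.0, 216.4], 0.68)]
rail_end side [([280.1, 211.8], 0.78)]
  tri [ 0.6197 -0.1681  0.057 ] [0.00847053649462404, 0.008470536494624115]
reel_mid top [([204.1, 253.5], 0.66), ([223.2, 214.8], 0.65)]
reel_mid side [([264.6, 333.3], 0.86)]
  tri [0.5852 0.2654 0.1656] [0.05362127697394586, 0.053621276973945836]
pawl_plate top [([205.5, 252.2], 0.96)]
pawl_plate side []
rack top []
rack side [([274.7, 284.8], 0.66)]
0.6 [ 0.175 -0.6    0.25 ] [[ 0.96  0.28 -0.  ]
 [ 0.28 -0.96 -0.  ]
 [-0.    0.   -1.  ]] 0.08519506744328077
```

View pics/top0.png

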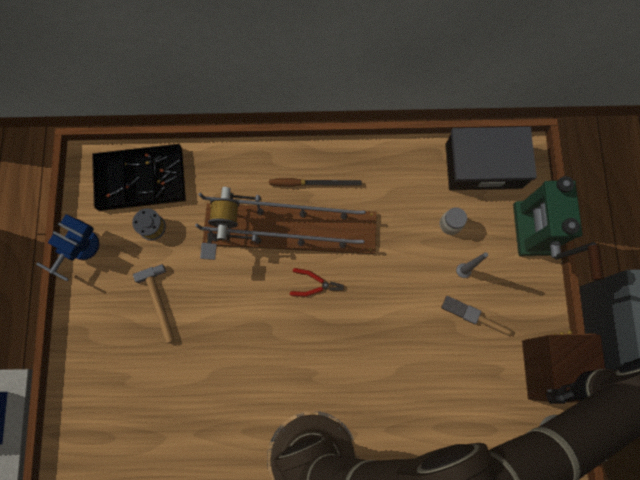

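View pics/side0.png

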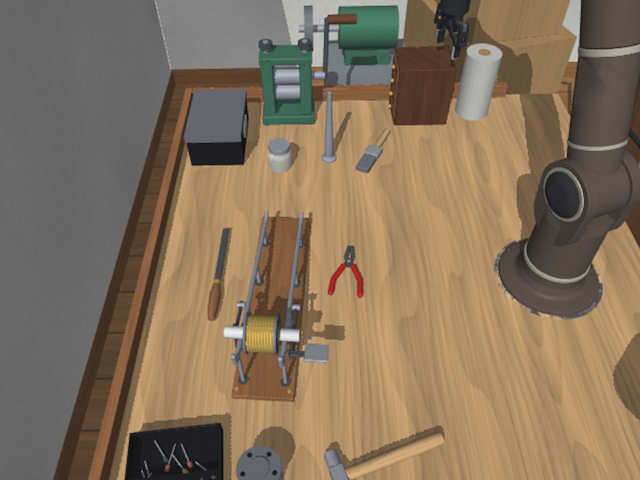

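The top view shows the rack running nearly along world -y. The reel is at (223,210), the plate at (208,252) and the low end at about (363,225). In the side view the plate is at about (316,353) and the reel at (262,334). The top `cradle` hit at (162,308) is false, so I'll fit the rack pose from several points.

```bash
python3 - <<'E'
from h import *
from scipy.optimize import least_squares
np.set_printoptions(precision=4,suppress=True)
import pickle
P={n:arm.get_image(n) for n in("top","side")}
obs=[]
L={"cradle":(150,0,79),"rail_end":(174,0,67),"reel_mid":(-207,0,129)}
for l in L:
  for n in P:
    for r in arm.spot_point(l,P[n])[:3]:
      print(l,n,np.round(r["position"],1),round(r["score"],2)); obs.append((l,n,r["position"]))
r=arm.spot_point("pawl_plate",P["side"]);print([(a["position"],a["score"]) for a in r])
rp=arm.spot_point("pawl_plate",P["top"])[0]["position"]
def proj(p,X):
    c=np.array(p["attitude"]).T@(X-np.array(p["eye"]));return np.array([p["fx"]*c[0]/c[2]+p["cx"],p["fy"]*c[1]/c[2]+p["cy"]])
def W(q,l):
    c,s=np.cos(q[2]),np.sin(q[2]);l=np.array(l)/1000;return np.array([q[0]+c*l[0]-s*l[1],q[1]+s*l[0]+c*l[1],l[2]])
# keep plausible hits
use=[(l,n,u) for l,n,u in obs if not(n=="top" and ((l!="reel_mid" and u[0]<330) or (l=="reel_mid" and u[1]>235)))]
use=[(L[l],n,u) for l,n,u in use]
f=lambda q:np.concatenate([proj(P[n],W(q,l))-u for l,n,u in use])
s=least_squares(f,[.6,.05,-1.65],loss="soft_l1");print(s.x,np.degrees(s.x[2]));print(f(s.x).reshape(-1,2))
for c in[(250,62,15),(250,-62,15),(-250,62,15),(-250,-62,15)]:print(c,proj(P["top"],W(s.x,c)),proj(P["side"],W(s.x,c)))
print("plate tri",*tri([(P["top"],rp),(P["side"],r[0]["position"] if r else (316,353))]))
a=cv2.resize(P["top"]["img"][170:290,180:400],None,fx=3.6,fy=3.6)[:,:,::-1]
b=cv2.resize(P["side"]["img"][200:410,200:350],None,fx=2.8,fy=2.8)[:,:,::-1]
cv2.imwrite("pics/tz.png",a);cv2.imwrite("pics/sz.png",b);print(a.shape,b.shape)
E
```

```text
cradle top [354.7 226. ] 0.89
cradle side [284.8 219.6] 0.57
rail_end top [366.1 229.8] 0.87
rail_end side [279.8 213.7] 0.71
reel_mid top [226.6 215.5] 0.58
reel_mid top [158.5 308.7] 0.38
reel_mid side [264.8 332.6] 0.96
[([314.9, 351.7], 0.89)]
[ 0.628  0.018 -1.641] -94.02268499453689
[[ 0.1161  0.8226]
 [-1.3928 -2.5099]
 [-3.0504 -1.4625]
 [ 4.7892 -0.1801]
 [-1.9833  0.2921]
 [-0.2061 -0.9393]]
(250, 62, 15) [388.1526 213.6783] [264.7363 206.1447]
(250, -62, 15) [387.3393 255.0832] [312.0136 207.5898]
(-250, 62, 15) [217.7411 205.6493] [236.1906 379.2803]
(-250, -62, 15) [213.9496 246.7487] [297.1546 382.1007]
plate tri [0.5477 0.2687 0.1269] [0.0013226680443773134, 0.0013226680443775456]
(432, 792, 3) (588, 420, 3)
```

View pics/tz.png

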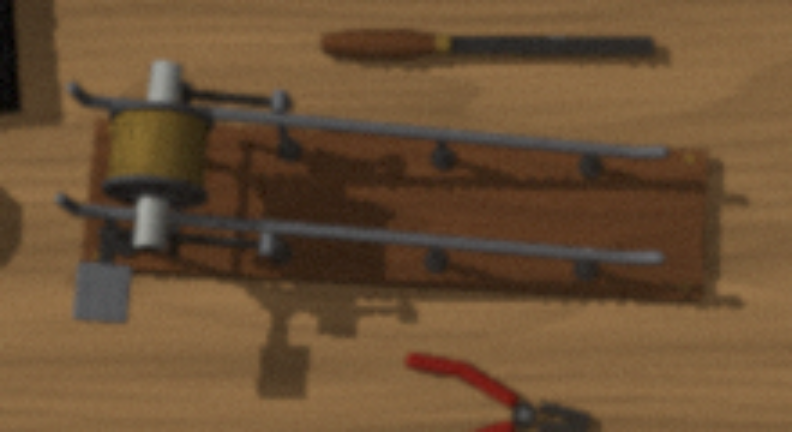

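View pics/sz.png

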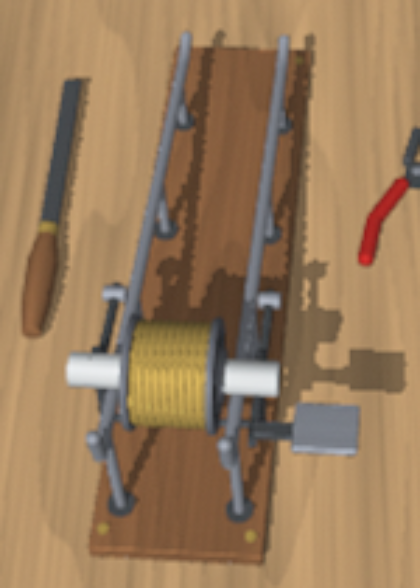

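The crops show the board ends are about 30 mm uphill of a centred board. Rail ends are at (364,212.5) and (363,241) in the top view, and (266,213.6) and (301,214.3) in the side view. I'll refit with rail ends, axle and board corners, leaving the board offset free.

```bash
python3 - <<'E'
from h import *
from scipy.optimize import least_squares
np.set_printoptions(precision=4,suppress=True)
P={n:arm.get_image(n) for n in("top","side")}
def proj(p,X):
    c=np.array(p["attitude"]).T@(X-np.array(p["eye"]));return np.array([p["fx"]*c[0]/c[2]+p["cx"],p["fy"]*c[1]/c[2]+p["cy"]])
def W(q,l):
    c,s=np.cos(q[2]),np.sin(q[2]);l=np.array(l)/1000;return np.array([q[0]+c*l[0]-s*l[1],q[1]+s*l[0]+c*l[1],l[2]])
O=[((174,43,67),"top",(363.9,212.5)),((174,-43,67),"top",(363.3,241.4)),((174,43,67),"side",(266.1,213.6)),((174,-43,67),"side",(301.4,214.3)),
((-209,0,129),"side",(264.8,333)),((-209,0,129),"top",(224.5,213.5)),((150,0,79),"top",(356.3,225.4)),((150,0,79),"side",(283.8,218.8))]
B=[((250,62.5,15),"top",(376.7,211.1)),((250,-62.5,15),"top",(376.7,253.3)),((-250,-62.5,15),"top",(203.6,246.4)),((-250,62.5,15),"side",(232.9,397.5)),((-250,-62.5,15),"side",(293.9,401.1)),((250,62.5,15),"side",(267.9,217.1)),((250,-62.5,15),"side",(311.4,217.9))]
def f(q): return np.concatenate([proj(P[n],W(q,l))-u for l,n,u in O]+[proj(P[n],W(q,(l[0]+q[3]*1000,l[1],l[2])))-u for l,n,u in B])
s=least_squares(f,[.6,.05,-1.65,-.03],loss="soft_l1");q=s.x;print(q,np.degrees(q[2]));print(f(q).reshape(-1,2))
X=[.5477,.2687,.1269];c,s_=np.cos(q[2]),np.sin(q[2]);d=np.array(X[:2])-q[:2];print("plate in rack",c*d[0]+s_*d[1],-s_*d[0]+c*d[1])
for l in[(150,0,79),(-210,0,129),(201,0,80)]:print(l,W(q,l))
np.save("q.npy",q)
E
```

```text
[ 0.6299  0.0176 -1.6386 -0.0377] -93.88707418899327
[[-0.3256  0.4059]
 [-0.5405  1.0237]
 [ 0.1723 -0.7006]
 [-0.2382 -0.3724]
 [-1.0007 -0.6037]
 [-0.4753  1.7901]
 [-1.3611  0.6727]
 [-1.2842 -1.819 ]
 [-1.3615  1.0453]
 [-2.3048  0.5385]
 [-2.4852 -0.4877]
 [-0.3611 -1.1049]
 [ 1.4648 -1.8406]
 [-5.9448 -0.752 ]
 [-0.9702 -0.1083]]
plate in rack -0.24498705754797273 -0.09898545764623604
(150, 0, 79) [ 0.6197 -0.1321  0.079 ]
(-210, 0, 129) [0.6441 0.2271 0.129 ]
(201, 0, 80) [ 0.6162 -0.183   0.08  ]
```

```bash
python3 -m pendant '[[[0.18,0.44,0],-0.067,0],[[0.18,0.44,0],-0.067,0],[[0.18,0.44,0],-0.067,0],[[0.18,0.44,0],-0.067,0],[[0.18,0.44,0],-0.067,0]]'; python3 -m pendant '[[[0.18,0.44,0],0,0],[[0.18,0.44,0],0,0],[[0.18,0.44,0],0,0],[[0.18,0.44,0],0,0],[[0.18,0.44,0],0,0]]'
```

```text
time: 1.7
tool_pos: [0.2654, -0.3782, 0.2502]
tcp_rot: [[0.998, -0.07, 0.0], [-0.07, -0.998, -0.001], [0.0, 0.001, -1.0]]
wrist_force: [1.6, 0.8, 0.3]
gripper_width: 0.0123
gripper_force: 0.0
time: 2.2
tool_pos: [0.3554, -0.1582, 0.2505]
tcp_rot: [[0.998, -0.067, 0.001], [-0.067, -0.998, -0.001], [0.001, 0.001, -1.0]]
wrist_force: [1.0, -0.4, -0.3]
gripper_width: -0.0001
gripper_force: 0.0
```

```bash
python3 - <<'E'
# free roll table
v=s=t=0;dt=.001;o=[]
while s<.36:
    v+=(.115-2.4*v*v)*dt;s+=v*dt;t+=dt
    if round(t*1000)%100==0:o.append((round(t,1),round(s*1000),round(v*1000)))
print(o,t)
E
```

```text
[(0.1, 1, 11), (0.2, 2, 23), (0.3, 5, 34), (0.4, 9, 45), (0.5, 14, 56), (0.6, 20, 67), (0.7, 28, 77), (0.8, 36, 87), (0.9, 45, 96), (1.0, 55, 105), (1.1, 66, 114), (1.2, 78, 122), (1.3, 91, 130), (1.4, 104, 137), (1.5, 118, 144), (1.6, 133, 150), (1.7, 148, 156), (1.8, 164, 162), (1.9, 180, 167), (2.0, 197, 171), (2.1, 215, 176), (2.2, 232, 179), (2.3, 250, 183), (2.4, 269, 186), (2.5, 288, 189), (2.6, 307, 192), (2.7, 326, 195), (2.8, 346, 197)] 2.8729999999997946
```

```bash
python3 -m pendant '[[[0.187,0.43,0],0,0],[[0.187,0.43,0],0,0],[[0.187,0.43,0],0,0],[[0.187,0.43,0],0,0],[[0.187,0.43,0],0,0]]'; python3 -m pendant '[[[0.187,0.43,0],0,0],[[0.187,0.43,0],0,0],[[0.187,0.43,0],0,0],[[0.187,0.43,0],0,0],[[0.187,0.43,0],0,0]]';python3 -m pendant '[[[0,0,-0.3],0,0],[[0,0,-0.3],0,0],[[0,0,-0.25],0,0],[[0,0,0],0,0],[[0,0,0],0,0]]'
python3 - <<'E'
from h import *
p=arm.get_image("side");cv2.imwrite("pics/s1.png",cv2.resize(p["img"][200:420,200:360],None,fx=2.7,fy=2.7)[:,:,::-1])
E
```

```text
time: 2.7
tool_pos: [0.449, 0.0567, 0.2504]
tcp_rot: [[0.998, -0.067, 0.001], [-0.067, -0.998, -0.0], [0.001, 0.0, -1.0]]
wrist_force: [0.5, -1.0, -1.0]
gripper_width: 0.0002
gripper_force: 0.0
time: 3.2
tool_pos: [0.5428, 0.2716, 0.2499]
tcp_rot: [[0.998, -0.068, 0.0], [-0.068, -0.998, -0.0], [0.0, 0.0, -1.0]]
wrist_force: [-0.1, -0.6, 0.3]
gripper_width: 0.0001
gripper_force: 0.0
time: 3.7
tool_pos: [0.5421, 0.2701, 0.1654]
tcp_rot: [[0.998, -0.067, -0.0], [-0.067, -0.998, 0.0], [-0.0, -0.0, -1.0]]
wrist_force: [-0.8, -0.3, 0.5]
gripper_width: 0.0003
gripper_force: 0.0
```

View pics/s1.png

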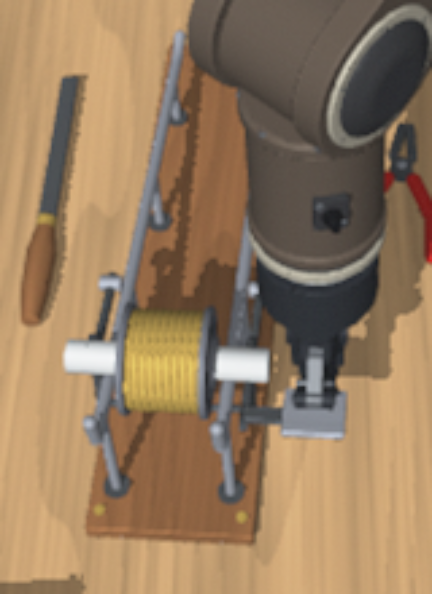

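The fingers are centred over the plate (about (315,410) in the crop), clear of the axle end at (270,365). I'll pre-press while the noses still block the axle.

```bash
for i in 1; do python3 -m pendant '[[[0,0.01,-0.08],0,0],[[0,0,-0.08],0,0],[[0,0,0],0,0],[[0,0,0],0,0],[[0,0,0],0,0]]'; done; python3 -m pendant '[[[0,0,-0.06],0,0],[[0,0,-0.06],0,0],[[0,0,0],0,0],[[0,0,0],0,0],[[0,0,0],0,0]]'; python3 -m pendant '[[[0,0,-0.05],0,0],[[0,0,-0.05],0,0],[[0,0,0],0,0],[[0,0,0],0,0],[[0,0,0],0,0]]'
```

```text
time: 4.25
tool_pos: [0.5421, 0.2711, 0.1492]
tcp_rot: [[0.998, -0.067, 0.0], [-0.067, -0.998, 0.0], [0.0, -0.0, -1.0]]
wrist_force: [-0.3, -0.3, 0.4]
gripper_width: 0.0002
gripper_force: 0.0
time: 4.75
tool_pos: [0.5418, 0.2708, 0.1369]
tcp_rot: [[0.998, -0.067, -0.001], [-0.067, -0.998, -0.0], [-0.0, 0.001, -1.0]]
wrist_force: [-0.5, 0.1, 0.7]
gripper_width: 0.0002
gripper_force: 0.5
time: 5.25
tool_pos: [0.5418, 0.2706, 0.1269]
tcp_rot: [[0.998, -0.067, -0.001], [-0.067, -0.998, -0.001], [-0.001, 0.001, -1.0]]
wrist_force: [-0.5, -1.1, 1.1]
gripper_width: -0.0001
gripper_force: 0.6
```

```bash
cat >> h.py <<'E'
q=np.load("q.npy")
def proj(p,X):
    c=np.array(p["attitude"]).T@(X-np.array(p["eye"]));return np.array([p["fx"]*c[0]/c[2]+p["cx"],p["fy"]*c[1]/c[2]+p["cy"]])
def W(l):
    c,s=np.cos(q[2]),np.sin(q[2]);l=np.array(l)/1000;return np.array([q[0]+c*l[0]-s*l[1],q[1]+s*l[0]+c*l[1],l[2]])
def R(X):
    c,s=np.cos(q[2]),np.sin(q[2]);d=np.array(X[:2])-q[:2];return np.round([1e3*(c*d[0]+s*d[1]),1e3*(-s*d[0]+c*d[1]),1e3*X[2]],1)
XS=np.arange(-215,175)
def reel(p,n):
    hsv=cv2.cvtColor(p["img"],cv2.COLOR_RGB2HSV);m=cv2.inRange(hsv,(18,120,70),(32,255,255))
    P=np.array([proj(p,W((x,0,79+.14*max(0,150-x)))) for x in XS]).astype(np.float32)
    lane=np.zeros_like(m);cv2.polylines(lane,[P.astype(int)],False,255,44);m&=lane
    k,l,st,c=cv2.connectedComponentsWithStats(m)
    if k<2:return None
    i=1+st[1:,4].argmax();a=1 if n=="side" else 0
    return round(float(np.interp(c[i][a],P[:,a][::-1] if a else P[:,a],XS[::-1] if a else XS)),1),int(st[i,4]),c[i].round(1).tolist(),st[i,:4].tolist()
E
python3 - <<'E'
from h import *
for n in("side","top"):
    p=arm.get_image(n);print(n,reel(p,n));save(p,n+"2")
print(R(arm.read_state()["tool_pos"]))
E
```

```text
side (-209.4, 1005, [259.6, 332.5], [246, 314, 29, 39])
top (-214.9, 377, [221.8, 209.3], [210, 200, 24, 20])
[-246.7 -104.8  127. ]
```

```bash
python3 -m pendant '[[[0,0,-0.145],0,0],[[0,0,0],0,0],[[0,0,0],0,0],[[0,0,0],0,0],[[0,0,0],0,0]]'
python3 - <<'E'
from h import *
p=arm.get_image("side");print(reel(p,"side"));s=arm.read_state();print(s["time"],R(s["tool_pos"]),s["wrist_force"])
E
```

```text
time: 5.85
tool_pos: [0.5421, 0.2711, 0.1129]
tcp_rot: [[0.998, -0.067, 0.0], [-0.067, -0.998, 0.0], [0.0, -0.0, -1.0]]
wrist_force: [0.4, -1.4, 3.1]
gripper_width: 0.0003
gripper_force: 1.6
(-190.1, 980, [260.9, 324.8], [247, 306, 29, 39])
5.9 [-246.9 -104.8  112.8] [ 0.45421974 -0.39534327  2.95379731]
```

```bash
python3 -m pendant '[[[0,0,0],0,0],[[0,0,0],0,0],[[0,0,0.42],0,0],[[-0.033,-0.489,0.07],0,0],[[-0.023,-0.489,0],0,0]]'
python3 - <<'E'
from h import *
s=arm.read_state();X=R(s["tool_pos"]);print(s["time"],X,s["wrist_force"])
wp=[(-101,-94,156),(-64,-63,146),(-32,-27,134),(-4,0,121),(12,0,118)]
for w in wp:
    d=np.array(w)-X;X=np.array(w);c,t=np.cos(q[2]),np.sin(q[2]);print(w,np.round([(c*d[0]-t*d[1])/100,(t*d[0]+c*d[1])/100,d[2]/100],3),np.linalg.norm(d))
E
```

```text
time: 6.4
tool_pos: [0.5366, 0.1742, 0.1629]
tcp_rot: [[0.998, -0.063, 0.002], [-0.063, -0.998, 0.002], [0.002, -0.002, -1.0]]
wrist_force: [1.9, -1.1, -0.9]
gripper_width: 0.0003
gripper_force: 0.0
6.4 [-150.  -103.7  162.9] [ 1.9263037  -1.08052931 -0.8833945 ]
(-101, -94, 156) [ 0.064 -0.495 -0.069] 50.42519211663948
(-64, -63, 146) [ 0.284 -0.39  -0.1  ] 49.29503017546495
(-32, -27, 134) [ 0.337 -0.344 -0.12 ] 49.63869458396343
(-4, 0, 121) [ 0.25  -0.298 -0.13 ] 41.012193308819754
(12, 0, 118) [-0.011 -0.16  -0.03 ] 16.278820596099706
```

```bash
python3 -m pendant '[[[0.064,-0.485,-0.06],0,0],[[0.284,-0.39,-0.1],0,0],[[0.337,-0.344,-0.12],0,0],[[0.25,-0.3,-0.14],0,0],[[-0.011,-0.16,-0.03],0,0]]'
python3 - <<'E'
from h import *
p=arm.get_image("side");print(reel(p,"side"));s=arm.read_state();print(s["time"],R(s["tool_pos"]),s["wrist_force"]);save(p,"s4")
E
```

```text
time: 6.9
tool_pos: [0.6303, 0.0008, 0.114]
tcp_rot: [[0.997, -0.072, -0.001], [-0.072, -0.997, -0.001], [-0.001, 0.001, -1.0]]
wrist_force: [0.3, 0.2, -0.7]
gripper_width: 0.0
gripper_force: 0.0
(-55.3, 809, [269.9, 276.4], [258, 260, 26, 34])
6.95 [ 18.5  -0.2 113.8] [-1.28114823 -3.228594   -0.55555977]
```

View pics/s4.png

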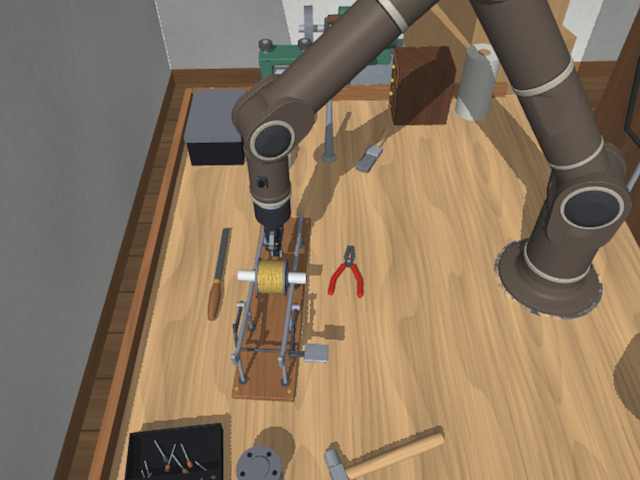

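The reel is at about x = -55 and the fingers are centred in the lane just ahead, tip about 12 mm below the axle. The plate is back up at (316,353). I'll open the gap a little, then match the reel's speed.

```bash
python3 -m pendant '[[[-0.019,-0.28,-0.039],0,0],[[-0.011,-0.157,-0.022],0,0],[[-0.011,-0.157,-0.022],0,0],[[-0.011,-0.157,-0.022],0,0],[[-0.011,-0.155,-0.022],0,0]]'
python3 - <<'E'
from h import *
s=arm.read_state();print(s["time"],R(s["tool_pos"]),s["wrist_force"])
E
```

```text
time: 7.45
tool_pos: [0.6224, -0.0858, 0.104]
tcp_rot: [[0.998, -0.066, 0.0], [-0.066, -0.998, 0.0], [0.0, -0.0, -1.0]]
wrist_force: [0.3, -0.9, -0.3]
gripper_width: 0.0002
gripper_force: 0.0
7.45 [103.7  -0.4 104. ] [ 0.31534577 -0.87444484 -0.30702503]
```

```bash
python3 -m pendant '[[[-0.01,-0.154,-0.022],0,0],[[-0.01,-0.148,-0.021],0,0],[[-0.009,-0.138,-0.019],0,0],[[-0.008,-0.124,-0.017],0,0],[[-0.007,-0.108,-0.015],0,0]]'
python3 - <<'E'
from h import *
s=arm.read_state();print(s["time"],R(s["tool_pos"]),s["wrist_force"],s["gripper_force"])
E
```

```text
time: 7.95
tool_pos: [0.618, -0.1537, 0.0942]
tcp_rot: [[0.998, -0.067, -0.0], [-0.067, -0.998, -0.0], [-0.0, 0.0, -1.0]]
wrist_force: [0.4, -0.5, 0.3]
gripper_width: 0.0001
gripper_force: 0.0
7.95 [171.7  -0.2  94.2] [ 0.42138626 -0.49642391  0.34049767] 0.01958516542799771
```

```bash
python3 -m pendant '[[[-0.006,-0.086,-0.012],0,0],[[-0.004,-0.063,-0.009],0,0],[[-0.003,-0.042,-0.006],0,0],[[-0.002,-0.03,-0.004],0,0],[[-0.002,-0.024,-0.003],0,0]]'
python3 - <<'E'
from h import *
p=arm.get_image("side");print(reel(p,"side"));s=arm.read_state();print(s["time"],R(s["tool_pos"]),s["wrist_force"],s["gripper_force"]);save(p,"s5")
E
```

```text
time: 8.45
tool_pos: [0.6165, -0.1767, 0.0911]
tcp_rot: [[0.998, -0.066, 0.0], [-0.066, -0.998, 0.0], [0.0, -0.0, -1.0]]
wrist_force: [-0.1, -0.6, -0.2]
gripper_width: 0.0
gripper_force: 0.0
(145.0, 616, [280.5, 218.3], [270, 204, 22, 30])
8.5 [195.3  -0.2  91. ] [ 0.55683353 -1.40586605 -1.05246738] 0.5233420617878437
```

View pics/s5.png

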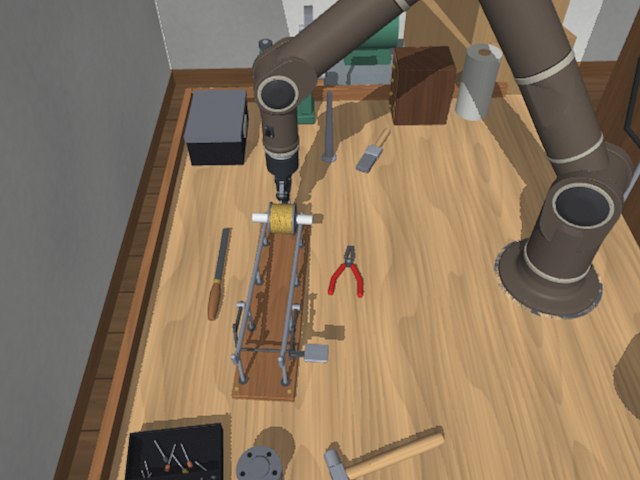

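The reel is at x ≈ 145 against the fingers, about 5 mm short of rest, and the pawl is up. I'll keep crawling until it settles and then draw away.

```bash
python3 -m pendant '[[[-0.001,-0.02,-0.002],0,0],[[-0.001,-0.02,0],0,0],[[-0.001,-0.015,0],0,0],[[-0.001,-0.015,0],0,0],[[-0.001,-0.015,0],0,0]]'; python3 -m pendant '[[[-0.001,-0.015,0],0,0],[[-0.001,-0.015,0],0,0],[[-0.001,-0.02,0],0,0],[[-0.002,-0.03,0],0,0],[[-0.003,-0.05,0],0,0]]'
python3 - <<'E'
from h import *
p=arm.get_image("side");print(reel(p,"side"));s=arm.read_state();print(s["time"],R(s["tool_pos"]),s["wrist_force"])
E
```

```text
time: 9.0
tool_pos: [0.6159, -0.1855, 0.0908]
tcp_rot: [[0.998, -0.067, 0.0], [-0.067, -0.998, 0.0], [0.0, -0.0, -1.0]]
wrist_force: [-0.5, -0.3, -0.1]
gripper_width: 0.0
gripper_force: 0.0
time: 9.5
tool_pos: [0.6151, -0.1985, 0.0908]
tcp_rot: [[0.998, -0.066, 0.0], [-0.066, -0.998, 0.0], [0.0, -0.0, -1.0]]
wrist_force: [0.3, 0.7, 0.0]
gripper_width: -0.0001
gripper_force: 0.0
(149.2, 618, [280.7, 217.2], [270, 203, 23, 30])
9.55 [ 2.181e+02 -1.000e-01  9.080e+01] [ 0.84338958 -0.88139093  0.47105465]
```

The reel sits at x = 149 and the fingers are about 17 mm clear. I'll back off downhill, then up, and check.

```bash
python3 -m pendant '[[[-0.006,-0.1,0],0,0],[[-0.01,-0.2,0.1],0,0],[[-0.01,-0.2,0.3],0,0],[[0,0,0.4],0,0],[[0,0,0.4],0,0]]'; python3 -m pendant '[[[0,0,0.3],0,0],[[0,0,0],0,0],[[0,0,0],0,0],[[0,0,0],0,0],[[0,0,0],0,0]]'
python3 - <<'E'
from h import *
for n in("side","top","side"):
    p=arm.get_image(n);print(n,reel(p,n));save(p,n+"6")
s=arm.read_state();print(s["time"],R(s["tool_pos"]),s["wrist_force"])
a=cv2.imread("pics/side6.png")[180:420,180:360];b=cv2.imread("pics/top6.png")[170:290,180:400]
a=cv2.resize(a,(390,520));b=cv2.resize(b,(400,218));c=np.zeros((520,790,3),np.uint8);c[:,:390]=a;c[:218,390:]=b;cv2.imwrite("pics/fin.png",c)
E
```

```text
time: 10.05
tool_pos: [0.6116, -0.2504, 0.2116]
tcp_rot: [[0.998, -0.069, -0.001], [-0.069, -0.998, 0.0], [-0.001, -0.0, -1.0]]
wrist_force: [1.2, 0.3, 0.0]
gripper_width: -0.0002
gripper_force: 0.0
time: 10.55
tool_pos: [0.6117, -0.2486, 0.2392]
tcp_rot: [[0.998, -0.067, -0.002], [-0.067, -0.998, 0.001], [-0.002, -0.001, -1.0]]
wrist_force: [-0.3, -0.1, -0.2]
gripper_width: -0.0001
gripper_force: 0.0
side (149.2, 619, [280.6, 217.2], [270, 203, 23, 30])
top (145.2, 404, [353.3, 221.8], [342, 213, 24, 19])
side (149.3, 617, [280.7, 217.2], [270, 203, 23, 30])
10.7 [266.6   0.4 239.8] [ 0.33009872 -0.90300192  0.62873594]
```

View pics/fin.png

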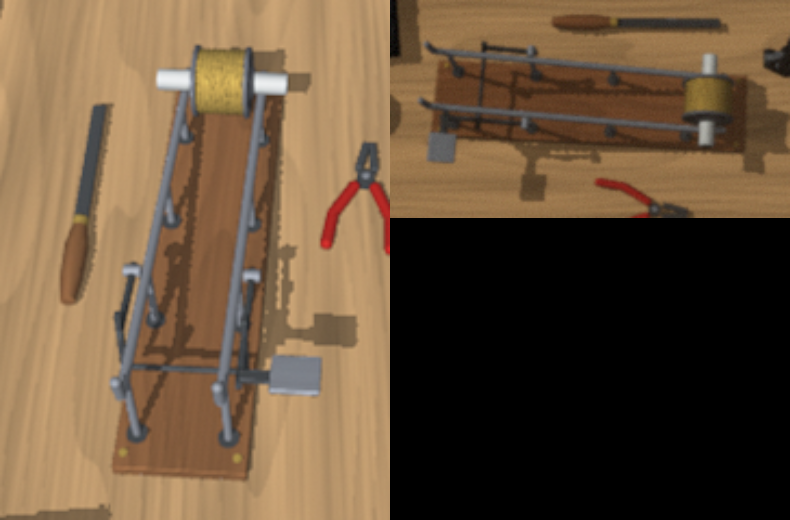

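The reel rests in the cradle at the low end (side image (281,217), unchanged across pictures). The pawl plate is up, and the hand is clear.

```bash
python3 -c "
from plant import arm
print(arm.close_job())"
```

```text
the job is handed in; nothing more can be done
None
```

I handed the job in with the reel at rest in the cradle, the pawl up and the hand clear; end-of-call wrist forces stayed near noise during the catch, but the finger contact itself was inferred from positions rather than felt.

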